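Open the rack clamp to free the paella pan

TASK

Free the paella pan from its rack clamp: press the orange ratchet release down with the fingertips and, keeping it down, push the sliding jaw back along its bar, away from the pan, until it is fully home against its end stop, then let go and move clear. Nothing is to be picked up: the pan must stay leaning in its rack, and the skimmer, spoon, jug lid and salt box must be left where they are.

Things in the scene. Friction and masses are not known exactly. Their poses are not given: they have to be found in the camera images.
- rack: Fixed rack clamp on a slatted shelf (its top 40 mm above the work surface). Origin: shelf top, centre line of the bar. y = along the bar, the way the jaw opens (away from the pan); z up. In this frame, mm: bar 24 wide, y -227 to 155, z 20-32; end stop y 132-146, to z 46; front foot to x +-55; wire backrest to z 235; prongs at x +-50, y -36, to z 65; rim of the pan clamped at y -46 to -40.
- jaw (a joint): Black jaw sliding on the bar, m: 0 = closed on the pan, 0.080 = fully back at the end stop; + is rack +y. Ratchet of 8 mm pitch: with the release up it cannot go back (1 mm play); pressed, it slides at 2-3 N and stays where left. At 0, rack frame, mm: jaw plate 44 wide, y -32 to -24, to z 76; heel (upstand to push) 44 wide, y 34-50, to z 92. Between them a pocket 58 long, open at both sides.
- release (a joint): Orange ratchet release, the floor of the jaw's pocket; metres pressed straight down: 0 = up, 0.010 = bottomed. The pawl is clear of the teeth from 0.0045 on. Spring: 2.4 N to start, 5.4 N when bottomed. It rides with the jaw and springs up by itself when let go; the pawl then catches the teeth again.
- release_top (a point): Centre of the top face of the orange release (40 mm across the bar, 50 mm along it), 62 mm above the shelf top when up. Moves with jaw and release.
- push_face (a point): On the jaw's heel: middle of its upright face that looks toward the pan (rack -y), 15 mm below the heel's top edge, 15 mm above the unpressed release's top and 29 mm along rack +y from release_top. Push here along rack +y. Moves with the jaw; axes as the rack's.
- pan_middle (a point): Centre of the inner floor of the loose black enamel paella pan (241 mm over its rolled rim, 40 mm deep, 0.5 kg, two red loop handles, 308 mm over them). It stands on its rim in the rack, open side to the jaw, leaning back 20 degrees to rack -y: the point's z points out of the pan, along rack +y and 20 degrees up. In the rack frame about y -115, z 138 mm; top of the rim z 263, y -120 to -160 mm.
- skimmer: Loose steel skimmer lying on the shelf: flat disc 110 mm across and 4 mm thick centred 110 mm along its x, handle along -x to -195 mm, 8 mm thick. Origin on its underside.
- spoon: Loose beech spoon, 280 mm long, lying along its x axis on the shelf, handle to -x, under 25 mm high. Origin on its underside.
- jug_lid: Loose blue ceramic jug lid, 88 mm across, 42 mm high over its knob. Origin in the middle of its underside.
- salt_box: Loose white plastic salt box with green lid, 79 by 99 by 82 mm high. Origin in the middle of its underside.

How it is judged:
By the outcome, as a careful person would: the job done as asked, in the order asked, and still so for the second after the job is handed in, with the robot touching nothing.
It also fails if it takes over 35 s, if anything falls off the work surface, if the arm or the gripper's body presses on something with over 40 N, if the wrist force passes 120 N, or if a joint passes its speed limit or range.

ROBOT

A 6-joint arm with a two-finger parallel gripper is mounted at the origin on the work surface. World frame = base frame: x ahead of the robot, y to its left, z up, the work surface at z = 0. Lengths are in m, angles in rad, forces in N, time in s.
With the tool pointing down it reaches from about 0.275 to 0.75 m from the base axis. Payload 10.2 kg.
Tool frame: the origin (TCP) lies at the very end of the fingers, on their centre line; the grasp point (between the pads) lies 19 mm behind it; z points along the fingers, x is the direction in which the jaws open and shut, and the axes are right-handed (so a half turn about z gives the same grasp; the last joint's range is limited). The gripper opens to 88 mm and grips with 3 to 60 N. Pads are 18 mm wide; open, the fingers measure 123 mm over their backs; the gripper's body (75 mm by 187 mm) begins 45 mm behind the grasp point.
Start: joints at [1.104, 0.313, 1.498, -0, 1.331, -0.223], TCP at [0.127, 0.509, 0.239] pointing down, gripper open.
Joint ranges: [-2.94, 2.94], [-0.97, 2.17], [0.19, 2.56], [-1.23, 4.37], [0.02, 3.11], [-2.88, 2.88]. Speed limits (rad/s): [2.39, 2.39, 3.01, 3.14, 3.14, 3.14].

INTERFACE

Orientations are given as a rotation vector (axis times angle).
In Python, from cell import status, grab_frame, ticket gives the robot as it stands.
- The arm moves only by the shell command python3 -m crank 'ROWS' [OPENING] [FORCE]. ROWS is JSON, a list of rows, each a list of 6 numbers: the shift along the world's x, y, z in cm, then the turn, a rotation vector about the world's x, y, z in units of 8 degrees (1.0 is 8 degrees). A call has 1 to 20 rows; each row is the pose to reach, as a shift and turn from the pose commanded when the call began; what a row does not reach only later rows make up. A row lasts 1/10 s, in which the tool goes at most 50 mm and 8.59 degrees, less where a joint would pass 70% of its speed; a pose out of reach is approached as far as the arm can. A call with a gripper value outside its range is refused whole. OPENING is the closure, from 0 (fully open) to 1 (shut), set as the call begins (- or left out, the last holds). The fingers move at their own pace and stop on an object; FORCE is the grip in N (left out, the last holds). Time passes only in rows, so rows that repeat a pose let the fingers close. It gives the time, the measured TCP pose, the force and the opening at its end, in the units of the state.
- status.observe(): the state, without advancing time (a new reading comes with each control period).
- grab_frame(name): name is "scene" or "side" or "wrist"; returns a dict with "pixels" (384x512x3 uint8, red, green, blue), "z_map" (384x512 float32, m along the optical axis (not along the pixel's ray), 0 where there is no reading), "fx", "fy", "cx", "cy" (pixels), "T" (4x4, takes a point from camera to world coordinates); the wrist camera has in their place "hand_eye" (4x4, takes a point from camera to tool coordinates, whose origin is the TCP and whose axes are the tool frame's). Camera axes: x right, y up, looking along -z (the intrinsics and any distortion apply to the point x, -y, -z); pixel columns grow to the right and rows downward; lengths in m; the calibration is good to about 2 mm. A picture is of the moment at which its call begins: read the wrist's pose just before it.
- ticket.sign_off(): hands the job in, once; it reports no verdict.
The state is a dict: "time_s": time; "q": joint angles; "joint_vel": joint speeds; "tau": joint torques, N m; "tool_pos": TCP position; "orientation": TCP orientation; "ft_force": force on the tool from outside, world axes, zero at the start; "torque": the same for the moment, N m; "width": finger opening in m.
Only numpy, scipy, OpenCV 4.12 (cv2) and the standard library are available. Lean on these libraries where they do the work, as an engineer would, in place of code of your own. Each camera call takes 0.05 s, during which the arm holds its last target.

## Working session

There is one attempt and no reset: what is moved stays moved. The work goes in short steps, Python scripts to look and compute and a shell command to move; the robot and the scene stay as the last step left them, time stands still between calls to the robot, and variables do not carry over. Pictures are saved under pics/ and viewed, and the job is handed in when it is done.

```bash
ls; mkdir -p pics
python3 - <<'E'
from cell import status, grab_frame
import cv2,numpy as np
print(status.observe())
for n in ("scene","side","wrist"):
    f=grab_frame(n); cv2.imwrite(f"pics/{n}0.png",f["pixels"][:,:,::-1]); np.savez(f"pics/{n}0.npz",**f)
    print(n,{k:v for k,v in f.items() if k not in("pixels","z_map")})
E
```

```text
pics
{'time_s': 0.0, 'q': array([ 1.10358880e+00,  3.13456720e-01,  1.49842345e+00,  3.44371049e-05,
        1.33099406e+00, -2.23397057e-01]), 'joint_vel': array([ 0.0015135 , -0.00059289, -0.00160766, -0.00148664,  0.00052884,
        0.00076846]), 'tau': array([-2.10858976e-03, -4.02206683e+01, -2.52269965e+01,  6.93279225e-02,
        3.51411360e-02, -1.34587963e-04]), 'tool_pos': array([0.12662778, 0.50925385, 0.23816276]), 'orientation': array([ 2.47469191e+00,  1.93449240e+00, -1.84334304e-03]), 'ft_force': array([-0.46042818, -0.12350299, -0.393859  ]), 'torque': array([-0.01816044,  0.00446502, -0.00520931]), 'width': 0.08815769292226906}
scene {'fx': 398.2887634297259, 'fy': 398.2887634297259, 'cx': 263.29322641261956, 'cy': 196.9668144852044, 'T': array([[ 1.44532629e-01, -8.25210567e-01,  5.46019999e-01,
         1.01284227e+00],
       [ 9.89499767e-01,  1.20941411e-01, -7.91415554e-02,
         1.94853118e-02],
       [-7.27981296e-04,  5.51725199e-01,  8.34025644e-01,
         7.49866487e-01],
       [ 0.00000000e+00,  0.00000000e+00,  0.00000000e+00,
         1.00000000e+00]])}
side {'fx': 474.07201099741235, 'fy': 474.07201099741235, 'cx': 257.5532214876244, 'cy': 187.43456733372676, 'T': array([[-0.9567209 ,  0.15724545, -0.24486525,  0.37007564],
       [-0.29020859, -0.57783539,  0.76281402,  0.93754993],
       [-0.02154277,  0.80086212,  0.59846118,  0.78620693],
       [ 0.        ,  0.        ,  0.        ,  1.        ]])}
wrist {'fx': 330.3269524647095, 'fy': 330.3269524647095, 'cx': 262.0500294059102, 'cy': 191.50335143340646, 'hand_eye': array([[ 9.99999685e-01, -1.31026754e-04,  7.83200801e-04,
        -1.02636817e-03],
       [ 1.24980438e-04, -9.48030757e-01, -3.18178672e-01,
        -8.25831145e-02],
       [ 7.84188368e-04,  3.18178670e-01, -9.48030442e-01,
        -1.44694606e-01],
       [ 0.00000000e+00,  0.00000000e+00,  0.00000000e+00,
         1.00000000e+00]])}
```

View pics/scene0.png

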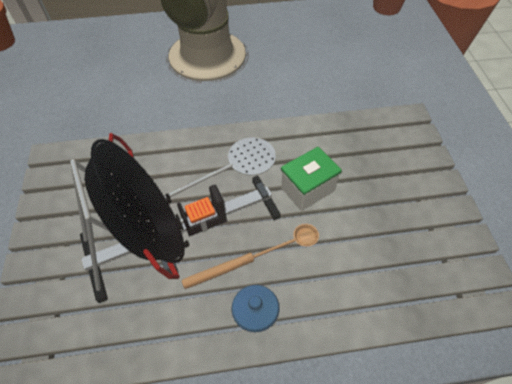

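View pics/side0.png

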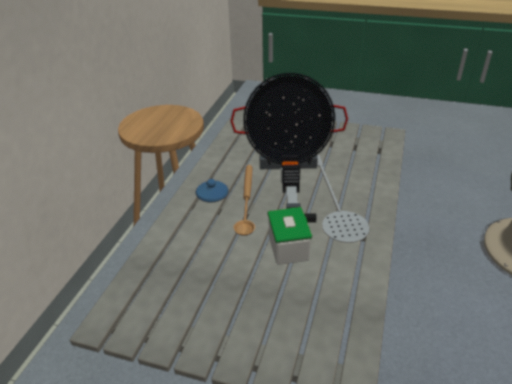

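View pics/wrist0.png

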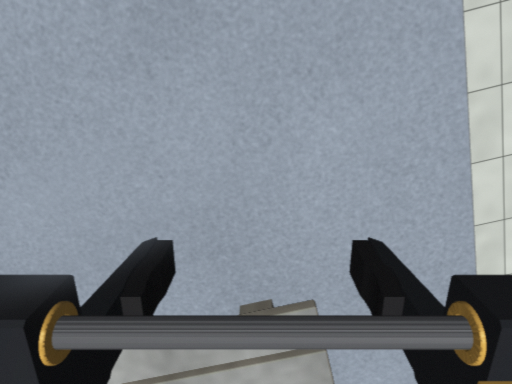

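The pictures show the orange release at scene (200,210), with the heel right of it at (216,200) and the end stop at (266,197). The salt box is near the end stop at (310,178), the spoon is in front, and the skimmer disc is at (250,155). Next I measure these.

```bash
cat > h.py <<'E'
import numpy as np,cv2
def cloud(f,T=None):
    T=f["T"] if T is None else T
    z=f["z_map"].astype(float);v,u=np.mgrid[:384,:512]
    P=np.stack([(u-f["cx"])/f["fx"]*z,-(v-f["cy"])/f["fy"]*z,-z,np.ones_like(z)],-1)
    W=(P@T.T)[...,:3];W[z<=0]=np.nan
    return W
E
python3 - <<'E'
import numpy as np,cv2
from h import *
for n in("scene","side"):
    f=dict(np.load(f"pics/{n}0.npz"));W=cloud(f);p=f["pixels"].astype(int)
    m=(p[...,0]>190)&(p[...,1]<125)&(p[...,2]<90)
    m[:, :150 if n=="scene" else 270]=0; m[:,300:]=0
    if n=="side": m[:155]=0;m[170:]=0
    else: m[:190]=0;m[230:]=0
    Q=W[m];print(n,m.sum(),np.nanmedian(Q,0),np.nanmin(Q,0),np.nanmax(Q,0))
    if n=="scene":
        top=Q[Q[:,2]>.094];r=cv2.minAreaRect((top[:,:2]*1000).astype(np.float32));print(r)
    # shelf height
    s=W[...,2];print("shelf", np.nanmedian(s[(s>.02)&(s<.06)]))
    # bar: z .068-.074 ; pixels right of heel
    if n=="scene":
      for (u,v) in [(240,203),(250,198),(232,205),(262,188),(272,207),(266,197),(214,190),(220,205),(216,197),(100,260),(110,254),(120,249),(100,295),(75,165),(250,155),(310,165),(305,235),(255,300),(130,200),(110,140),(160,258),(180,240),(160,200)]: print(u,v,W[v,u].round(4))
E
python3 - <<'E'
import cv2
a=cv2.imread('pics/scene0.png')[120:320,60:360]
cv2.imwrite('pics/scene0c.png',cv2.resize(a,None,fx=2.6,fy=2.6,interpolation=cv2.INTER_CUBIC))
E
```

```text
scene 242 [ 0.59835423 -0.04334299  0.10279675] [ 0.57435049 -0.07135532  0.09907164] [ 0.62010591 -0.01829278  0.10701749]
((597.584228515625, -44.270511627197266), (38.00247573852539, 47.52410125732422), 17.605609893798828)
shelf 0.04039124604932309
240 203 [0.5775 0.0351 0.0732]
250 198 [0.5682 0.0566 0.0729]
232 205 [0.5794 0.0187 0.0725]
262 188 [0.5575 0.0829 0.0878]
272 207 [0.5878 0.0991 0.0595]
266 197 [0.5711 0.0891 0.0737]
214 190 [ 0.5798 -0.0114  0.1326]
220 205 [ 0.6076 -0.0035  0.1216]
216 197 [ 0.5962 -0.0089  0.1329]
100 260 [ 0.6638 -0.2347  0.0726]
110 254 [ 0.6549 -0.2167  0.0741]
120 249 [ 0.6465 -0.1992  0.073 ]
100 295 [ 0.7267 -0.234   0.0601]
75 165 [ 0.6021 -0.2092  0.2734]
250 155 [0.4325 0.073  0.0439]
310 165 [0.5394 0.1824 0.1217]
305 235 [0.6529 0.1558 0.0438]
255 300 [0.7833 0.0381 0.0817]
130 200 [ 0.5913 -0.1618  0.1493]
110 140 [ 0.524  -0.1737  0.2371]
160 258 [ 0.7376 -0.0985  0.1969]
180 240 [ 0.6555 -0.0839  0.0943]
160 200 [ 0.5648 -0.119   0.0994]
  return np.nanmean(a, axis, out=out, keepdims=keepdims)
Traceback (most recent call last):
ValueError: zero-size array to reduction operation fmin which has no identity
```

View pics/scene0c.png

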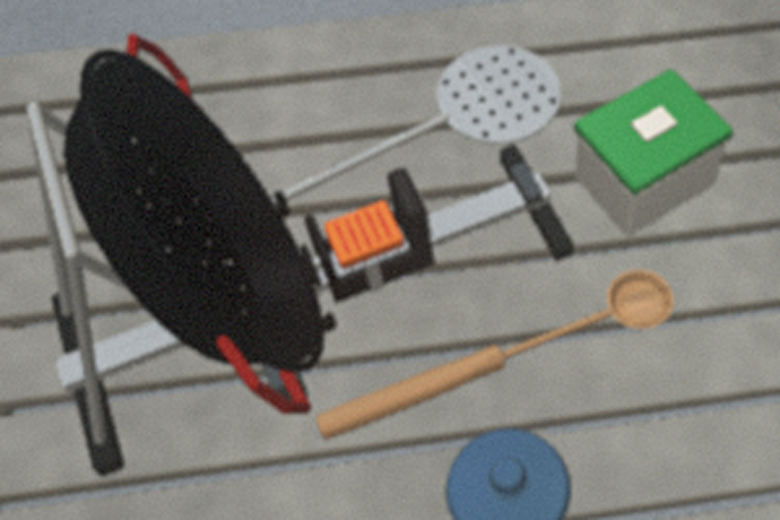

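Run:
```python
import numpy as np,cv2
from h import *
f=dict(np.load("pics/scene0.npz"));W=cloud(f);p=f["pixels"].astype(int)
m=(p[...,0]>190)&(p[...,1]<125)&(p[...,2]<90); m[:,:150]=0;m[:,300:]=0;m[:190]=0;m[230:]=0
c=W[m]
# bar pts: bright, z .069-.076
g=(p.min(2)>130)&(abs(W[...,2]-.0725)<.004); g[:190]=0;g[275:]=0;g[:,:80]=0;g[:,275:]=0
B=W[g];print(len(B))
l=cv2.fitLine((B[:,:2]*1000).astype(np.float32),cv2.DIST_HUBER,0,.01,.01).ravel();
d=l[:2]*np.sign(l[1]);print("dir",d,np.degrees(np.arctan2(-d[0],d[1])),"pt",l[2:])
n=np.array([d[1],-d[0]])  # rack x
rc=(c[:,:2]*1000-l[2:]);print("release lateral",np.median(rc@n), (rc@n).min(),(rc@n).max(),"along",(rc@d).min(),(rc@d).max())
R=W.reshape(-1,3);ok=~np.isnan(R[:,0]);R=R[ok]
s=(R[:,:2]*1000-l[2:]);a,b=s@n,s@d
mid=((rc@d).min()+(rc@d).max())/2
for lo,hi,nm in((.125,.14,"heel top"),(.11,.122,"plate/heel lvl"),(.08,.09,"stop")):
    k=(R[:,2]>lo)&(R[:,2]<hi)&(abs(a)<22)&(abs(b-mid)<150)
    print(nm,k.sum(),np.sort((b[k]-mid)).round(0)[::max(1,k.sum()//20)],R[k,2].max())
print("release ctr",l[2:]+d*mid)
```

```text
871
dir [-0.29075983  0.95679605] 16.90345 pt [614.09247 -95.52072]
release lateral 0.47614304134943397 -19.99966646002493 17.873666822948724 along 29.895934639696854 77.73105851654037
heel top 250 [-108. -106. -105. -104. -103. -103. -102.   30.   31.   32.   33.   34.
   35.   37.   38.   39.   40.   41.   42.   44.   45.] 0.13968467280220975
plate/heel lvl 195 [-100.  -99.  -99.  -98.  -97.  -97.  -96.  -36.  -35.  -34.  -33.  -32.
  -32.  -31.  -30.  -29.   29.   30.   32.   38.   42.   47.] 0.12199878062474667
stop 563 [-88. -81. -76. -73. -70. -67. -64. -61. -58. -55. -53. -50. -47. -38.
 -15.  24.  42. 128. 132. 136. 140.] 0.0899555196532772
release ctr [598.44566506 -44.03218047]
```

```bash
python3 -m crank '[[3,-3.5,0,0,0,-0.5],[6,-7,0,0,0,-1],[9,-10.5,0,0,0,-1.5],[12,-14,0,0,0,-2],[15,-17.5,0,0,0,-2.5],[18,-21,0,0,0,-3],[21,-24.5,0,0,0,-3.5],[24,-28,0,0,0,-4],[27,-31.5,0,0,0,-4.5],[30,-35,0,0,0,-5],[33,-38.5,0,0,0,-5.5],[36,-42,0,0,0,-6],[39,-45.5,0,0,0,-6.5],[42,-49,0,0,0,-7],[45,-52.5,0,0,0,-7.35],[47,-54.75,0,0,0,-7.35],[47,-54.75,0,0,0,-7.35],[47,-54.75,0,0,0,-7.35]]' 1 20
python3 - <<'E'
from cell import status, grab_frame
import cv2,numpy as np
s=status.observe();print(s["time_s"],s["tool_pos"],s["orientation"],s["ft_force"],s["q"],s["width"])
for n in ("scene","wrist","side"):
    f=grab_frame(n); cv2.imwrite(f"pics/{n}1.png",f["pixels"][:,:,::-1]); np.savez(f"pics/{n}1.npz",**f)
E
```

```text
time_s: 1.95
tool_pos: [0.5966, -0.0381, 0.2381]
orientation: [-3.106, -0.47, 0.002]
ft_force: [-0.2, -0.4, 1.0]
width: 0.0007
1.95 [ 0.59655009 -0.03807709  0.23808923] [-3.10559143e+00 -4.69685439e-01  1.72384320e-03] [-0.20354508 -0.40830985  1.01728326] [-2.59630013e-01  4.76663114e-01  1.26316078e+00  1.93061230e-04
  1.40304816e+00 -5.59864599e-01] 0.000676750427764467
```

View pics/wrist1.png

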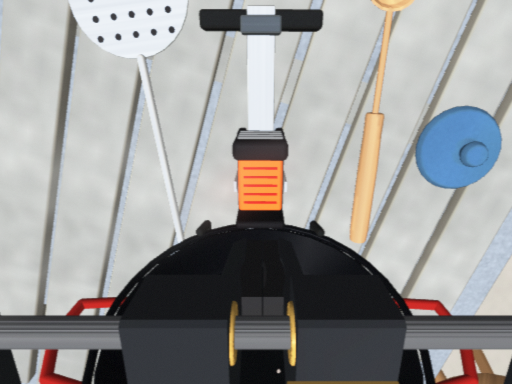

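View pics/scene1.png

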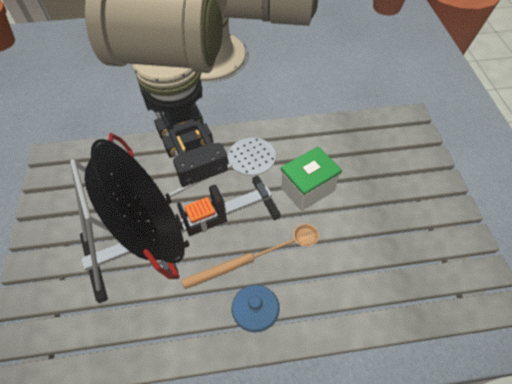

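View pics/side1.png

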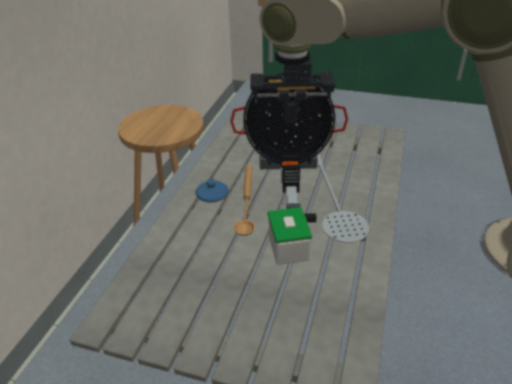

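The wrist view has the bar upright at columns 248–274, the release at (260,186) and the heel at (260,145). I'll cross-check their positions from this camera.

Run:
```python
import numpy as np,cv2
from scipy.spatial.transform import Rotation as Ro
from h import *
f=dict(np.load("pics/wrist1.npz"));M=np.eye(4);M[:3,:3]=Ro.from_rotvec([-3.10559143e+00,-4.69685439e-01,1.72384320e-03]).as_matrix();M[:3,3]=[0.59655009,-0.03807709,0.23808923]
T=M@f["hand_eye"];W=cloud(f,T);L=W@np.eye(3)
p=f["pixels"].astype(int)
m=(p[...,0]>190)&(p[...,1]<140)&(p[...,2]<90);m[:150]=0;m[220:]=0;m[:,:230]=0;m[:,290:]=0
t=((W[m]-M[:3,3])@M[:3,:3])*1000
print(len(t),"tool-frame release min/max/med",t.min(0),t.max(0),np.median(t,0)); print(np.median(W[m],0))
for v in(15,25,80,120,132,145,155): print(v,(((W[v,261]-M[:3,3])@M[:3,:3])*1000).round(1),W[v,261].round(4))
r=cv2.minAreaRect((t[:,:2]).astype(np.float32));print(r)
```

```text
670 tool-frame release min/max/med [nan nan nan] [nan nan nan] [nan nan nan]
[nan nan nan]
15 [  -1.2 -131.9  153.2] [0.5563 0.0876 0.085 ]
25 [  -1.2 -124.7  154.1] [0.5584 0.0808 0.0841]
80 [ -1.3 -82.2 167.5] [0.5708 0.0402 0.0707]
120 [ -1.3 -47.  167.1] [0.5812 0.0066 0.071 ]
132 [ -1.2 -39.9 140.1] [ 5.834e-01 -2.000e-04  9.800e-02]
145 [ -1.1 -34.6 108.3] [ 0.5851 -0.0052  0.1298]
155 [ -1.1 -26.8 108.3] [ 0.5874 -0.0127  0.1298]
((-3.348726272583008, 7.461454391479492), (40.63081359863281, 59.151512145996094), 1.5121463537216187)
```

```bash
python3 -m crank '[[0,0,-3,0,0,0],[0,0,-6,0,0,0],[0,0,-9,0,0,0],[0,0,-11,0,0,0],[0,0,-12.2,0,0,0],[0,0,-12.6,0,0,0],[0,0,-12.6,0,0,0]]'
python3 - <<'E'
from cell import status, grab_frame
import cv2,numpy as np
s=status.observe();print(s["time_s"],s["tool_pos"],s["orientation"],s["ft_force"])
for n in ("scene","wrist"):
    f=grab_frame(n); cv2.imwrite(f"pics/{n}2.png",f["pixels"][:,:,::-1])
a=cv2.imread('pics/scene2.png')[120:320,60:360]
cv2.imwrite('pics/scene2c.png',cv2.resize(a,None,fx=2.6,fy=2.6,interpolation=cv2.INTER_CUBIC))
E
```

```text
time_s: 2.8
tool_pos: [0.5969, -0.0377, 0.1132]
orientation: [3.106, 0.471, 0.001]
ft_force: [-0.8, -0.4, -0.6]
width: 0.0007
2.8 [ 0.59685103 -0.03773863  0.11319323] [3.10585787e+00 4.71277435e-01 7.50500944e-04] [-0.7918692  -0.42353227 -0.62496831]
```

View pics/scene2c.png

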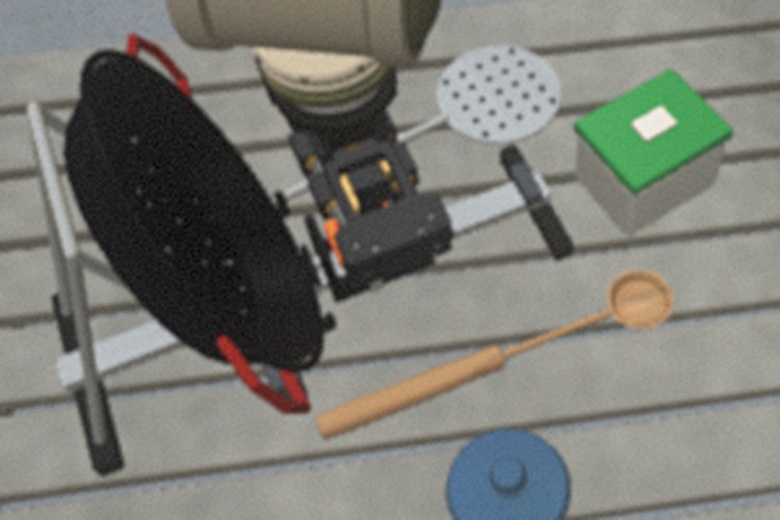

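View pics/wrist2.png

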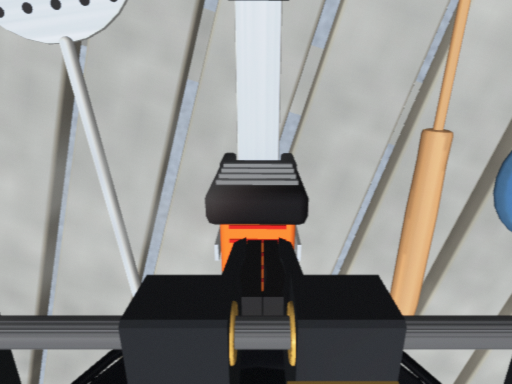

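The scene crop shows the fingers over the orange release at (345,240), and the wrist view has them centred behind the heel with a gap. I'll press gently first.

```bash
python3 -m crank '[[0,0,-0.5,0,0,0],[0,0,-0.9,0,0,0],[0,0,-1.2,0,0,0],[0,0,-1.3,0,0,0],[0,0,-1.3,0,0,0],[0,0,-1.3,0,0,0]]'; python3 -m crank '[[0,0,-0.2,0,0,0],[0,0,-0.4,0,0,0],[0,0,-0.4,0,0,0],[0,0,-0.4,0,0,0]]'
```

```text
time_s: 3.5
tool_pos: [0.5968, -0.038, 0.0998]
orientation: [3.106, 0.471, 0.0]
ft_force: [-1.1, 0.9, 0.9]
width: 0.0003
time_s: 3.9
tool_pos: [0.5968, -0.038, 0.0958]
orientation: [-3.106, -0.471, -0.0]
ft_force: [-1.8, 0.8, 3.1]
width: 0.0006
```

```bash
python3 -m crank '[[0,0,-0.15,0,0,0],[0,0,-0.15,0,0,0]]'
python3 - <<'E'
from cell import status, grab_frame
import cv2,numpy as np
F=[]
for i in range(6):
    f=grab_frame("wrist"); s=status.observe();F.append(s["ft_force"])
print(np.mean(F,0),np.std(F,0),s["tool_pos"],s["time_s"])
cv2.imwrite("pics/wrist3.png",f["pixels"][:,:,::-1])
E
```

```text
time_s: 4.1
tool_pos: [0.5968, -0.038, 0.0941]
orientation: [-3.106, -0.471, -0.0]
ft_force: [-2.0, 0.5, 3.7]
width: 0.0002
[-0.6824331   0.77994323  4.266792  ] [0.53378401 0.53643581 0.53526455] [ 0.59679131 -0.03800668  0.09430066] 4.4
```

View pics/wrist3.png

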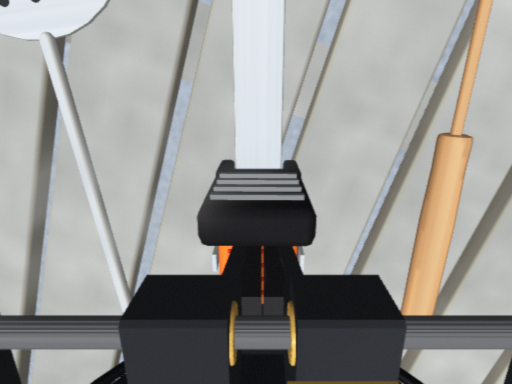

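```bash
python3 -m crank '[[-0.09,0.29,0,0,0,0],[-0.21,0.67,0,0,0,0],[-0.32,1.05,0,0,0,0],[-0.41,1.34,0,0,0,0],[-0.53,1.72,0,0,0,0],[-0.68,2.2,0,0,0,0],[-0.83,2.67,0,0,0,0],[-0.89,2.87,0,0,0,0],[-0.89,2.87,0,0,0,0]]'
python3 - <<'E'
from cell import status, grab_frame
import cv2,numpy as np
F=[]
for i in range(4):
    f=grab_frame("wrist"); s=status.observe();F.append(s["ft_force"])
print(np.mean(F,0),s["tool_pos"],s["time_s"])
cv2.imwrite("pics/wrist4.png",f["pixels"][:,:,::-1])
E
```

```text
time_s: 5.3
tool_pos: [0.5878, -0.0087, 0.0943]
orientation: [-3.105, -0.471, -0.0]
ft_force: [0.2, 2.0, 4.9]
width: 0.0009
[0.18205408 2.07287503 4.89472271] [ 0.58780638 -0.00894081  0.094151  ] 5.5
```

View pics/wrist4.png

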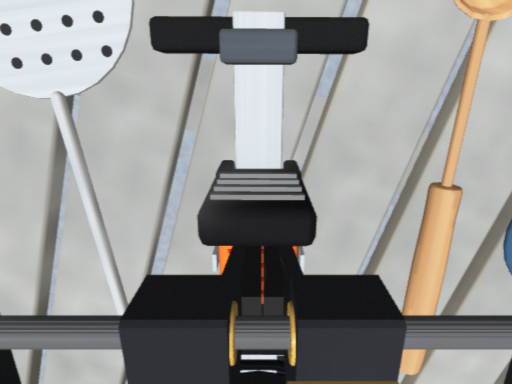

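The heel sits at the same wrist pixel (257,225), so the jaw is riding along with the pressed fingers and the pawl is clear. I'll continue to the stop and then close the gap to the heel.

```bash
python3 -m crank '[[-0.12,0.38,0,0,0,0],[-0.3,0.95,0,0,0,0],[-0.47,1.53,0,0,0,0],[-0.65,2.1,0,0,0,0],[-0.83,2.67,0,0,0,0],[-1,3.25,0,0,0,0],[-1.18,3.82,0,0,0,0],[-1.33,4.3,0,0,0,0],[-1.45,4.68,0,0,0,0],[-1.53,4.97,0,0,0,0],[-1.62,5.25,0,0,0,0],[-1.68,5.44,0,0,0,0],[-1.74,5.63,0,0,0,0],[-1.8,5.82,0,0,0,0],[-1.8,5.82,0,0,0,0]]'
python3 - <<'E'
from cell import status, grab_frame
import cv2,numpy as np
F=[]
for i in range(4):
    f=grab_frame("wrist"); s=status.observe();F.append(s["ft_force"])
print(np.mean(F,0),s["tool_pos"],s["time_s"])
cv2.imwrite("pics/wrist5.png",f["pixels"][:,:,::-1])
E
```

```text
time_s: 7.0
tool_pos: [0.5697, 0.0491, 0.0942]
orientation: [-3.106, -0.471, 0.0]
ft_force: [0.9, -1.3, 4.0]
width: 0.0005
[ 0.25685136 -1.19733549  4.57396412] [0.56969051 0.04908139 0.09412142] 7.2
```

View pics/wrist5.png

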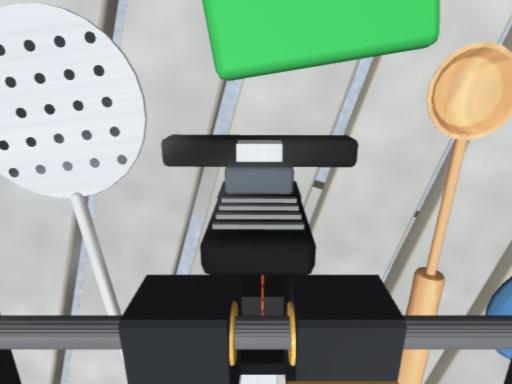

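The wrist view shows the heel at about (257,245), now against the end stop at (258,180). The fingers have slid most of the way to the heel. I'll press on gently to confirm it is home.

```bash
python3 -m crank '[[-0.06,0.19,0,0,0,0],[-0.12,0.38,0,0,0,0],[-0.12,0.38,0,0,0,0]]'; python3 -m crank '[[-0.06,0.19,0,0,0,0],[-0.06,0.19,0,0,0,0]]'
```

```text
time_s: 7.5
tool_pos: [0.5694, 0.0503, 0.0943]
orientation: [3.102, 0.469, 0.002]
ft_force: [4.2, -16.4, 1.8]
width: 0.0003
time_s: 7.7
tool_pos: [0.5694, 0.0504, 0.0943]
orientation: [3.099, 0.468, 0.003]
ft_force: [6.2, -25.7, -0.4]
width: 0.0004
```

It's hard against the stop: 26 N, with no motion. I'll ease the push, let the release up, then clear.

```bash
python3 -m crank '[[0.06,-0.19,0,0,0,0],[0.11,-0.36,0,0,0,0],[0.11,-0.36,0,0,0,0]]'; python3 -m crank '[[0,0,0.3,0,0,0],[0,0,0.7,0,0,0],[0,0,1.1,0,0,0],[0.03,-0.1,1.5,0,0,0],[0.1,-0.33,1.8,0,0,0],[0.18,-0.57,2.2,0,0,0],[0.21,-0.67,3,0,0,0],[0.21,-0.67,5,0,0,0],[0.21,-0.67,8,0,0,0],[0.21,-0.67,11,0,0,0],[0.21,-0.67,14,0,0,0],[0.21,-0.67,16,0,0,0],[0.21,-0.67,16,0,0,0]]'
python3 - <<'E'
from cell import status, grab_frame
import cv2,numpy as np
s=status.observe();print(s["time_s"],s["tool_pos"],s["ft_force"])
for n in ("scene","wrist","side"):
    f=grab_frame(n); cv2.imwrite(f"pics/{n}6.png",f["pixels"][:,:,::-1]);np.savez(f"pics/{n}6.npz",**f,tp=s["tool_pos"],to=s["orientation"])
E
```

```text
time_s: 8.0
tool_pos: [0.5694, 0.0502, 0.0942]
orientation: [3.105, 0.47, 0.0]
ft_force: [2.9, -6.2, 3.3]
width: 0.0003
time_s: 9.3
tool_pos: [0.572, 0.0444, 0.2573]
orientation: [3.105, 0.471, 0.008]
ft_force: [-0.4, -0.3, 0.6]
width: 0.0006
9.3 [0.57200731 0.04438851 0.25726418] [-0.40208721 -0.27968997  0.60373013]
```

View pics/wrist6.png

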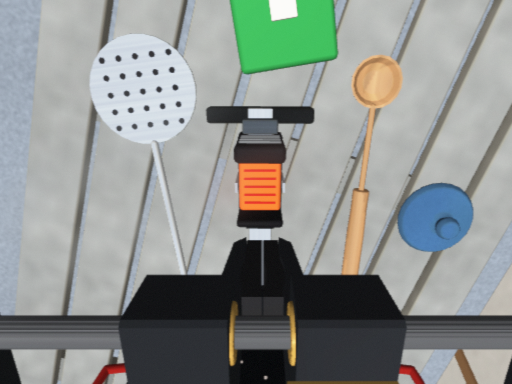

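View pics/scene6.png

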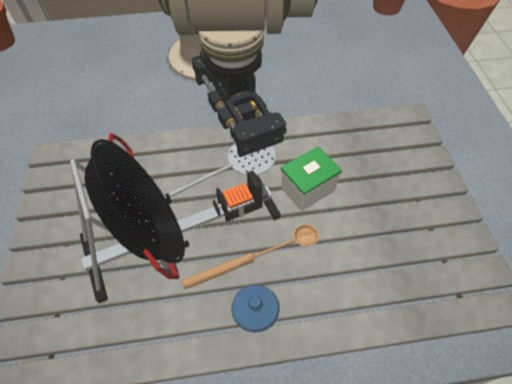

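The jaw now touches the end stop at scene (265,195), with the release up at (237,195) and the pan still leaning. Now I'll measure the travel, the release height, and whether anything else moved.

Run:
```python
import numpy as np,cv2
from h import *
C=[]
for k in(0,6):
    f=dict(np.load(f"pics/scene{k}.npz"));W=cloud(f);p=f["pixels"].astype(int)
    m=(p[...,0]>190)&(p[...,1]<125)&(p[...,2]<90); m[:,:150]=0;m[:,280:]=0;m[:180]=0;m[225:]=0
    C.append(np.nanmean(W[m],0));print(m.sum(),C[-1])
print("travel mm",(C[1]-C[0])*1000,np.linalg.norm((C[1]-C[0])[:2]*1000))
for n in("scene","side"):
    a=cv2.imread(f"pics/{n}0.png");b=cv2.imread(f"pics/{n}6.png")
    d=(cv2.GaussianBlur(cv2.absdiff(a,b),(5,5),0).max(2)>22).astype(np.uint8)
    k,l,s,c=cv2.connectedComponentsWithStats(d)
    print(n,[x.tolist() for x in s[1:] if x[4]>8])
```

```text
242 [ 0.59847687 -0.04414841  0.10269729]
176 [0.57703022 0.03210616 0.10224929]
travel mm [-21.44664661  76.25457134  -0.44799877] 79.2131195024185
scene [[159, 0, 7, 10, 32], [167, 0, 151, 158, 10628], [174, 170, 90, 68, 2932]]
side [[276, 0, 44, 6, 182], [326, 0, 16, 5, 67], [273, 0, 239, 78, 7327], [263, 7, 14, 38, 225], [490, 22, 22, 32, 277], [455, 25, 19, 4, 28], [249, 82, 10, 12, 75], [255, 87, 10, 10, 63], [257, 86, 85, 27, 761], [269, 88, 17, 7, 105], [280, 160, 24, 50, 853], [510, 174, 2, 17, 32]]
```

View pics/side6.png

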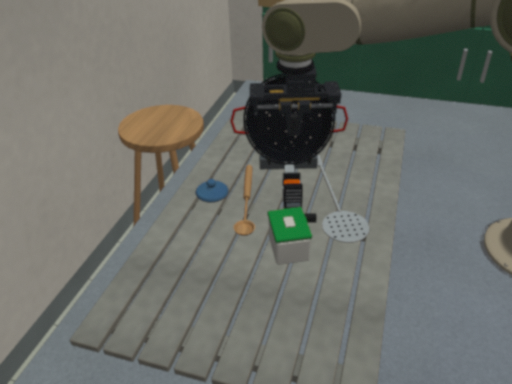

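Run:
```python
from cell import ticket
print(ticket.sign_off())
```

```text
the job is handed in; nothing more can be done
None
```

The pan is free of its clamp: the sliding jaw is back against its end stop and the release has sprung up. I handed the job in at about 9.5 s.

I pressed the orange release down about 8 mm with closed fingertips. Holding it down, I moved the jaw back along the bar. At first the jaw rode along by friction on the release. It then met the end stop, and I pushed on the heel until it held firm at about 26 N with no further motion. After easing the push I let the release up and lifted the fingers 16 cm clear.

- **Jaw travel:** the camera gave 79.2 mm against the nominal 80 mm. That is within the 2 mm calibration, and the pictures and the hard stop both show it home.
- **Release:** its top is back at 102 mm above the work surface, fully up.
- **Pan and loose objects:** comparing the before and after pictures, only the arm and the jaw changed. The pan still leans in its rack, and the skimmer, spoon, lid and salt box are where they were. The gripper hides the skimmer's far edge in one view, but it looks unmoved in the side view.
- **Robot:** no contact force remains on the tool.

No check failed.

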